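# Swing the curd spout over the empty mould and open its valve

## Task

Get the cheese filling station ready: push the swivelling steel spout round until its outlet hangs over the middle of the one empty mould, and only then push the blue valve lever clockwise (seen from above) a quarter turn, fully open, so that it lies in line with its pipe. Just push with a fingertip, gently and without gripping anything, and leave the moulds and everything else standing where they are.

Things in the scene. Friction and masses are not known exactly. Their poses are not given: they have to be found in the camera images.
- station: White plastic board 340 x 620 x 20 mm lying on the bench, fixed; carries spout, pipe, valve and moulds. Origin at bench level under the axis of the spout's post (38 mm diameter); x axis away from the robot (within about 0.2 rad), y left, z up. The board spans x -230..110 and y -370..250 mm from the origin.
- spout_pivot (a point): Point on the vertical swivel axis of the spout, 165 mm above the bench, half height of its trough. The spout is an open steel trough 44 mm wide with upright flat sides, from 150 to 180 mm above the bench, reaching 184 mm from the axis on the outlet side and 29 mm on the other.
- spout_outlet (a point): Lower end of the green outlet tube (28 mm diameter) under the free end of the spout, 160 mm from the swivel axis, 134 mm above the bench. This point belongs over the centre of the empty mould.
- spout (a joint): Turn of the spout (rad) about its post, positive counter-clockwise from above, stops at -1.4 and 1.4. At 0 it points along the station's -x, towards the robot; positive values lie to the station's -y (right) side. Light friction (about 0.15 N m); it stays where it is left. The moulds stand at about -0.87, 0 and 0.87 rad.
- valve_pivot (a point): Point on the vertical axis of the valve lever, 108 mm above the bench, at x -40, y -230 mm from the station's origin.
- lever_tip (a point): Outer end of the valve lever, 102 mm from its axis, at half its height (110 mm above the bench). The lever is a bar with a blue plastic grip 20 mm wide and 14 mm thick (103 to 117 mm above the bench), which runs from 34 to 102 mm from the axis.
- valve (a joint): Turn of the valve lever (rad): about 0 shut (lever along the station's -y, across the pipe), growing clockwise seen from above to 1.571, a hard stop, fully open (lever along the station's -x, in line with the steel pipe right below it). Friction about 0.2 N m; it stays where it is left.
- mould_empty: The empty mould: loose white round pot with small drain holes, 90 mm outer diameter at the rim, 80 mm at the foot, 90 mm high, wall 4 mm, hollow with nothing inside. Stands on the board (rim 110 mm above the bench) at one of three places under the spout's arc. Origin at the centre of its underside.
- mould_full_a: A loose mould of the same shape filled nearly to the rim with yellow cheese. Origin at the centre of its underside.
- mould_full_b: Another filled mould, the same.
- cheese_a: Small yellow cheese, 72 mm diameter, 45 mm high, loose on the left rear of the board. Origin at the centre of its underside.
- cheese_b: Cheese wheel, 110 mm diameter, 65 mm high, on the bench to the left of the board. Origin at the centre of its underside.
- spice_jar: Small jar with green cap, 42 mm diameter, 65 mm high, on the board's right rear corner. Origin at the centre of its underside.
- ladle: Steel spoon lying on the bench on the right.
- brush: Brush lying on the bench on the left.
- jug: Blue plastic mug, 90 mm diameter, 110 mm high, on the bench on the right. Origin at the centre of its underside.
Mind the look-alikes: they are no part of the job. What is shaped like the mould_full_a but red is not meant. Leave any turquoise look-alike of the mould_full_b alone.

How it is judged:
On the way, in this order (a step that is already met when the one before it is completed fails the run):
1. the spout's outlet is over the middle of the empty mould and the spout is still, with the valve still shut (horizontal distance between spout_outlet and mould_empty below 0.018 m and velocity of joint spout between -0.05 and 0.05 rad/s and value of joint valve below 0.35 rad), for 0.2 s.
2. the valve is fully open (horizontal distance between spout_outlet and mould_empty below 0.018 m and value of joint valve above 1.45 rad), for 0.2 s.
At the end, for the whole second after the job is handed in: The spout's outlet is within 18 mm (horizontally) of the empty mould's centre, the valve lever is turned past 1.45 rad (stop at 1.571), both at rest, and the moulds stand upright and, like all bystanders, within 20 mm of where they stood (all of step 2 and velocity of joint spout between -0.05 and 0.05 rad/s and velocity of joint valve between -0.05 and 0.05 rad/s and distance of each of mould_empty, mould_full_a, mould_full_b, cheese_a, cheese_b, spice_jar, ladle, brush, jug from where it was at the start of the episode below 0.02 m and angle between each of mould_empty, mould_full_a, mould_full_b's own z axis and vertical below 0.1 rad); the robot touches nothing.
It fails at once if the valve is opened (past 0.35 rad) while the outlet is more than 30 mm from the empty mould's centre (value of joint valve above 0.35 rad and horizontal distance between spout_outlet and mould_empty above 0.03 m).
It fails at once if the fingers squeeze or shove the spout, the lever or the station with more than 40 N (contact force between the fingers and station above 40 N).
It fails at once if a mould or another loose thing is lifted, carried or pushed more than 20 mm (distance of any of mould_empty, mould_full_a, mould_full_b, cheese_a, cheese_b, spice_jar, ladle, brush, jug from where it was at the start of the episode above 0.02 m).
It also fails if it takes over 48 s, if anything falls off the work surface, if the arm or the gripper's body presses on something with over 40 N, if the wrist force passes 120 N, or if a joint passes its speed limit or range.

## Robot

A 7-joint arm with a two-finger parallel gripper is mounted at the origin on the work surface. World frame = base frame: x ahead of the robot, y to its left, z up, the work surface at z = 0. Lengths are in m, angles in rad, forces in N, time in s.
With the tool pointing down it reaches from about 0.4 to 0.85 m from the base axis. Payload 10.4 kg.
Tool frame: the origin (TCP) lies at the very end of the fingers, on their centre line; the grasp point (between the pads) lies 19 mm behind it; z points along the fingers, y is the line along which they close (so a half turn about z gives the same grasp; the last joint's range is limited). The gripper opens to 85 mm and grips with 20 to 120 N. Pads are 22 mm wide; open, the fingers measure 114 mm over their backs; the gripper's body (76 mm by 85 mm) begins 54 mm behind the grasp point. The pads swing forward as they close: fully open they stand 13 mm farther back than shut.
Start: joints at [-1.24, 0.332, -0.065, 1.46, 0.022, 1.35, -0.088], TCP at [0.217, 0.586, 0.199] pointing down, gripper open.
Joint ranges: [-2.6, 2.6], [-0.5, 2.12], [-1.47, 1.34], [0.16, 2.42], [-1.27, 4.41], [0.06, 2.06], [-2.6, 2.6]. Speed limits (rad/s): [2.22, 2.22, 2.79, 2.79, 3.14, 3.14, 3.14].

## Interface

Orientations are given as a unit quaternion [x, y, z, w].
In Python, from workcell import * gives the robot as it stands. The module is installed in compiled form; this text tells all that it offers.
- The arm moves only by the tool carry_out, never from a script. Its argument "motion" is a list of rows, each an object with "xyz": the shift along the tool's x, y, z in m, a list of three; "angular": the turn, a rotation vector about the tool's x, y, z in degrees, a list of three. A call has 1 to 12 rows; each row is the pose to reach, as a shift and turn from the pose commanded when the call began, along the tool's axes at that moment; what a row does not reach only later rows make up. A row lasts 1/10 s, in which the tool goes at most 50 mm and 8.59 degrees, less where a joint would pass 70% of its speed; a pose out of reach is approached as far as the arm can. A call with a gripper value outside its range is refused whole. "hand" is the opening, from 0 (shut) to 1 (fully open), set as the call begins (left out, the last holds). The fingers move at their own pace and stop on an object; "grip_force" is the grip in N (left out, the last holds). Time passes only in rows, so rows that repeat a pose let the fingers close. It gives the time, the measured TCP pose, the force, the opening and the grip force at its end, in the units of the state.
- get_obs(): the state, without advancing time (a new reading comes with each control period).
- camera(name): name is "side" or "top" or "wrist"; returns a dict with "img" (480x640x3 uint8, red, green, blue), "fx", "fy", "cx", "cy" (pixels), "extrinsics" (4x4, takes a point from camera to world coordinates). Camera axes: x right, y up, looking along -z (the intrinsics and any distortion apply to the point x, -y, -z); pixel columns grow to the right and rows downward; lengths in m; the calibration is good to about 2 mm. A picture is of the moment at which its call begins. There is no depth.
- hand_in(): hands the job in; it is judged then, once.
The state is a dict: "clock": time; "joint_pos": joint angles; "joint_velocities": joint speeds; "tau": joint torques, N m; "position": TCP position; "ee_rot": TCP orientation; "ft_force": force on the tool from outside, world axes, zero at the start; "torque": the same for the moment, N m; "grip_width": opening from 0.0 (shut) to 1.0 (fully open); "grasp_force": force on a finger pad.
Only numpy, scipy, OpenCV 4.12 (cv2) and the standard library are available. Lean on these libraries where they do the work, as an engineer would, in place of code of your own. Each camera call takes 0.05 s, during which the arm holds its last target. There are 200 camera calls.

## Working session

There is one attempt and no reset: what is moved stays moved. The work goes in short steps, Python scripts to look and compute and a tool call to move; the robot and the scene stay as the last step left them, time stands still between calls to the robot, and variables do not carry over. Pictures are saved under pics/ and viewed, at most 10 in all, crops included, and the job is handed in when it is done.

Besides the shell and the picture viewer there is one more tool, called as name([rows], argument=value, ...), one row to a line, values as JSON. carry_out: Moves the arm, as the interface text tells. Its arguments: {"type":"object","properties":{"motion":{"type":"array"},"hand":{"type":"number"},"grip_force":{"type":"number"}},"required":["motion"]}

```bash
mkdir -p pics
cat > h.py <<'E'
from workcell import *
import numpy as np, cv2, pickle
from scipy.spatial.transform import Rotation as R
def snap(n,f):
    c=camera(n); cv2.imwrite(f'pics/{f}.png',c['img'][:,:,::-1]); pickle.dump(c,open(f'{f}.pkl','wb')); return c
def ray(c,u,v):
    E=np.array(c['extrinsics']); d=np.array([(u-c['cx'])/c['fx'],-(v-c['cy'])/c['fy'],-1.])
    return E[:3,3],E[:3,:3]@d
def plane(c,u,v,z):
    o,d=ray(c,u,v); return o+d*(z-o[2])/d[2]
def proj(c,p):
    E=np.array(c['extrinsics']); q=E[:3,:3].T@(np.array(p)-E[:3,3]); return c['cx']+c['fx']*q[0]/-q[2], c['cy']+c['fy']*q[1]/q[2]
def tri(a,b):
    (o1,d1),(o2,d2)=ray(*a),ray(*b); s=np.linalg.lstsq(np.c_[d1,-d2],o2-o1,rcond=None)[0]
    p,q=o1+s[0]*d1,o2+s[1]*d2; return (p+q)/2,np.linalg.norm(p-q)
E
python3 - <<'E'
from h import *
for n in('top','side'):
    c=snap(n,n+'0'); print(n,[k for k in c],c['fx'],c['cx'],c['cy'],np.round(c['extrinsics'],3).tolist())
o=get_obs(); print(o)
E
```

```text
top ['img', 'fx', 'fy', 'cx', 'cy', 'extrinsics'] 512.2697753934976 322.33028048902366 240.09340532918466 [[-0.028, 0.997, -0.069, 0.411], [-1.0, -0.027, 0.013, 0.01], [0.011, 0.069, 0.998, 1.732], [0.0, 0.0, 0.0, 1.0]]
side ['img', 'fx', 'fy', 'cx', 'cy', 'extrinsics'] 592.7421240735706 311.27091229365925 236.37708136315356 [[0.964, 0.15, -0.222, 0.175], [-0.267, 0.581, -0.769, -1.169], [0.014, 0.8, 0.6, 1.024], [0.0, 0.0, 0.0, 1.0]]
{'clock': 0.1, 'joint_pos': array([-1.23960614,  0.33281785, -0.06471243,  1.4608299 ,  0.02158369,
        1.34992148, -0.08850698]), 'joint_velocities': array([ 9.36044814e-04, -7.43527473e-04,  2.57043439e-04, -2.89825594e-03,
        1.12389614e-03, -6.56241594e-05,  1.00237213e-03]), 'tau': array([ 1.23432419e-03, -6.26746631e+01,  4.89530771e-02, -3.92427349e+01,
        1.63160643e-02,  6.99805445e-03, -1.90199984e-06]), 'position': array([0.21639707, 0.58594332, 0.19790292]), 'ee_rot': array([ 1.75964181e-01,  9.84396361e-01, -6.34007473e-04, -9.41604977e-05]), 'ft_force': array([0.31985507, 0.90191041, 1.14888269]), 'torque': array([-0.02879195,  0.02189084,  0.00469574]), 'grasp_force': 0.0, 'grip_width': 0.999508149520203}
```

View pics/top0.png

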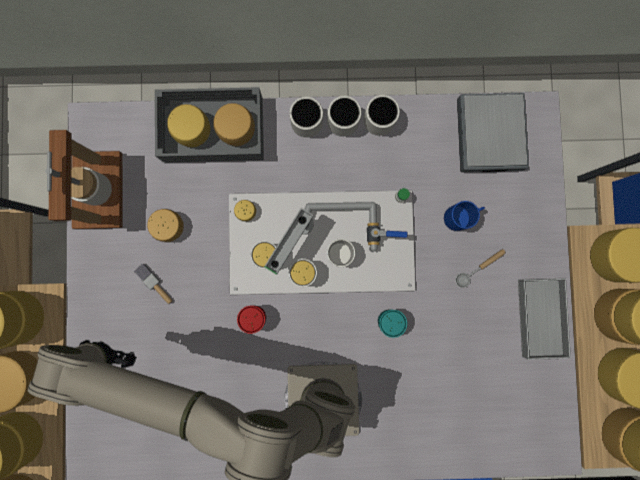

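View pics/side0.png

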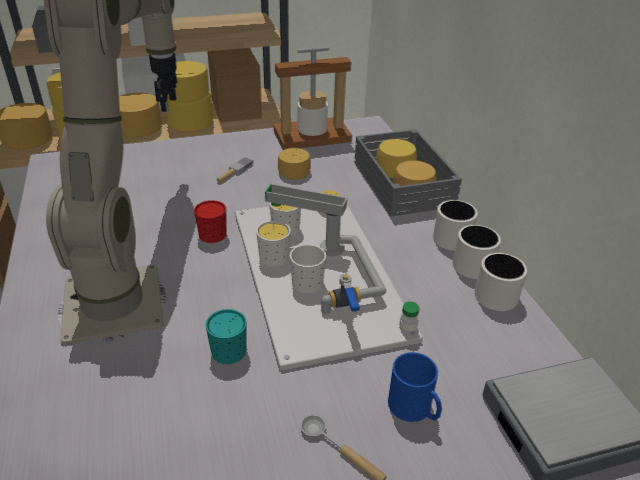

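Run:
```python
import cv2,numpy as np
a=cv2.imread('pics/top0.png')[185:300,225:420]; cv2.imwrite('pics/ct.png',cv2.resize(a,None,fx=4,fy=4,interpolation=2))
a=cv2.imread('pics/side0.png')[175:365,195:430]; cv2.imwrite('pics/cs.png',cv2.resize(a,None,fx=3,fy=3,interpolation=2))
```

```text
(no output)
```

View pics/ct.png

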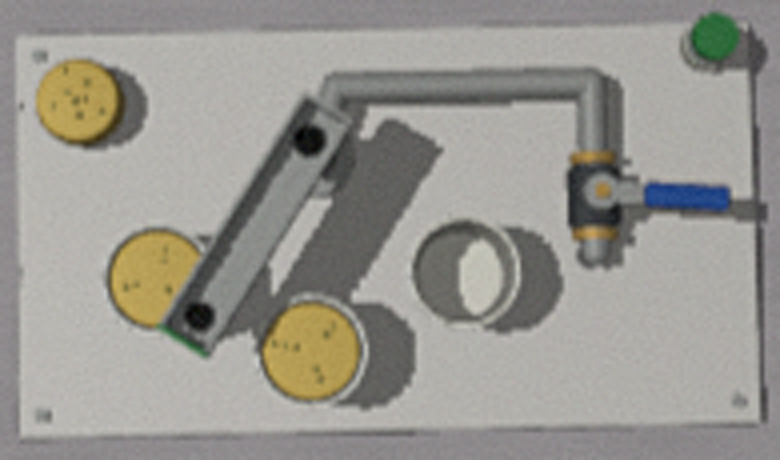

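View pics/cs.png

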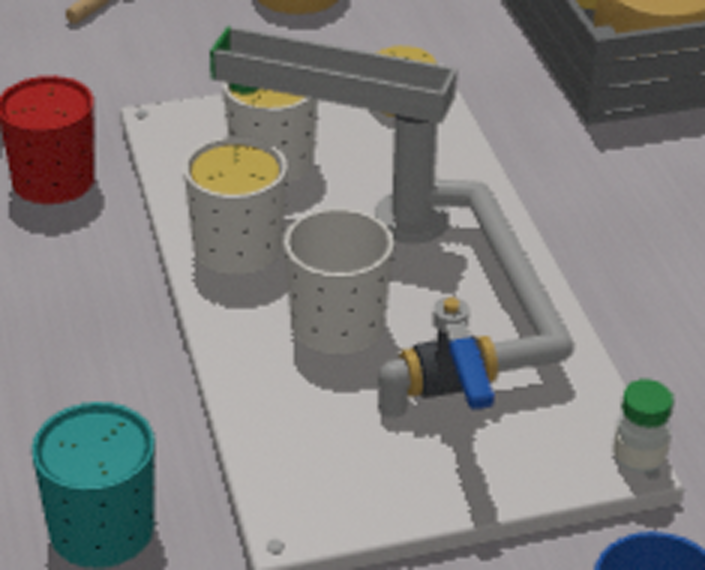

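```bash
cat > m.py <<'E'
from h import *
t=pickle.load(open('top0.pkl','rb')); s=pickle.load(open('side0.pkl','rb'))
T=lambda x,y:(225+x/4-.4,185+y/4-.4); S=lambda x,y:(195+x/3-.3,175+y/3-.3)
co=[plane(t,*T(*p),.02) for p in [(17,36),(752,22),(766,423),(20,438)]]
P=np.array(co)[:,:2]; Q=np.array([(.11,.25),(.11,-.37),(-.23,-.37),(-.23,.25)])
Pc,Qc=P-P.mean(0),Q-Q.mean(0); yaw=np.arctan2((Qc[:,0]*Pc[:,1]-Qc[:,1]*Pc[:,0]).sum(),(Qc*Pc).sum())
M=R.from_euler('z',yaw).as_matrix()[:2,:2]; o=P.mean(0)-M@Q.mean(0)
print('yaw',yaw,'origin',o,'resid mm',((P-Q@M.T-o)*1000).round(1).tolist())
piv=plane(t,*T(309,139),.153); out=plane(t,*T(199,317),.153)
print('hole piv',piv,'out',out,np.linalg.norm(piv-out))
print('rim tri',tri((t,*T(467,272)),(s,*S(338,243))),'rim top',plane(t,*T(467,272),.11))
g=M.T@(plane(t,*T(467,272),.11)[:2]-o); print('mould in station',g,'angle',np.arctan2(-g[1],-g[0]),np.hypot(*g))
print('lever tip top',plane(t,*T(729,198),.117),'tri',tri((t,*T(729,198)),(s,*S(483,398))),'valve pivot pred',o+M@[-.04,-.23],'meas',plane(t,*T(602,190),.125))
d=M.T@(out-piv)[:2]; print('spout angle',np.arctan2(-d[1],-d[0]))
E
python3 m.py
```

```text
yaw -0.007220994855910838 origin [0.5843403  0.04790975] resid mm [[-1.6, 0.0], [-1.3, 0.2], [1.2, -0.5], [1.8, 0.2]]
hole piv [0.58617786 0.050451   0.153     ] out [0.4508185  0.13845221 0.153     ] 0.16145081986994486
rim tri (array([ 0.48189251, -0.07104484,  0.10821365]), np.float64(0.0002598134870106074)) rim top [ 0.48168831 -0.07092617  0.11      ]
mould in station [-0.10179121 -0.11957406] angle 0.8655586587495735 0.15703313888739845
lever tip top [ 0.53436619 -0.27996482  0.117     ] tri (array([ 0.53510488, -0.28062784,  0.11416925]), np.float64(0.001082806978017495)) valve pivot pred [ 0.54268052 -0.18179541] meas [ 0.54276961 -0.17853964  0.125     ]
spout angle -0.569245717322547
```

Top view: the empty mould is the hollow white pot at about (342,253). The yellow-filled moulds are at (264,254) and (303,272). The red (252,319) and turquoise (392,322) pots off the board are look-alikes, so I ignore them. The crop confirms the spout points left at about -0.57 rad, so it must be pushed from its left side round to about +0.87 rad.

```bash
cat >> h.py <<'E'
def rows(W):
    o=get_obs(); r=R.from_quat(o['ee_rot'])
    print('t',o['clock'],'pos',o['position'].round(4),'F',np.round(o['ft_force'],1))
    for w in W: print(np.round(r.inv().apply(np.array(w)-o['position']),3).tolist())
piv=np.array([.585,.049])
def at(a,r,off):  # spout angle, radius, finger offset behind
    b=a-.007; u=-np.array([np.cos(b),np.sin(b)]); n=np.array([u[1],-u[0]]); return [*(piv+r*u+off*n),.157]
E
python3 - <<'E'
from h import *
W=[at(-.57,.13,.065)]+[at(a,.13,.036) for a in (-.57,-.4,-.2,0,.2,.4,.6,.7,.8)]
print(np.round(W,3)); rows(W)
E
```

```text
[[ 0.512  0.174  0.157]
 [ 0.496  0.15   0.157]
 [ 0.48   0.134  0.157]
 [ 0.465  0.111  0.157]
 [ 0.455  0.086  0.157]
 [ 0.451  0.059  0.157]
 [ 0.451  0.032  0.157]
 [ 0.457  0.006  0.157]
 [ 0.462 -0.006  0.157]
 [ 0.468 -0.018  0.157]]
t 0.1 pos [0.2164 0.5859 0.1979] F [0.3 0.9 1.1]
[-0.419, -0.284, 0.041]
[-0.413, -0.312, 0.041]
[-0.404, -0.333, 0.041]
[-0.398, -0.359, 0.041]
[-0.397, -0.386, 0.041]
[-0.402, -0.413, 0.041]
[-0.412, -0.438, 0.041]
[-0.427, -0.46, 0.042]
[-0.436, -0.47, 0.042]
[-0.445, -0.48, 0.042]
```

carry_out([
  {"xyz": [-0.02, -0.014, 0.002]},
  {"xyz": [-0.055, -0.037, 0.006]},
  {"xyz": [-0.093, -0.063, 0.01]},
  {"xyz": [-0.133, -0.09, 0.014]},
  {"xyz": [-0.174, -0.118, 0.018]},
  {"xyz": [-0.215, -0.145, 0.022]},
  {"xyz": [-0.256, -0.173, 0.026]},
  {"xyz": [-0.297, -0.201, 0.03]},
  {"xyz": [-0.336, -0.228, 0.034]},
  {"xyz": [-0.37, -0.25, 0.038]},
  {"xyz": [-0.4, -0.27, 0.04]},
  {"xyz": [-0.419, -0.282, 0.041]},
], hand=0, grip_force=20)

```text
validation failed for argument at $.mo...
```

Run:
```python
from h import *
rows([at(-.57,.13,.065)]+[at(a,.13,.036) for a in (-.57,-.4,-.2,0,.2,.4,.6,.7,.8)])
snap('top','top1'); o=get_obs(); print(o['grip_width'],o['ee_rot'])
a=cv2.imread('pics/top1.png')[165:320,225:420]; cv2.imwrite('pics/c1.png',cv2.resize(a,None,fx=3,fy=3))
```

```text
t 0.1 pos [0.2164 0.5859 0.1979] F [0.3 0.9 1.1]
[-0.419, -0.284, 0.041]
[-0.413, -0.312, 0.041]
[-0.404, -0.333, 0.041]
[-0.398, -0.359, 0.041]
[-0.397, -0.386, 0.041]
[-0.402, -0.413, 0.041]
[-0.412, -0.438, 0.041]
[-0.427, -0.46, 0.042]
[-0.436, -0.47, 0.042]
[-0.445, -0.48, 0.042]
0.9985049815859424 [ 1.75974582e-01  9.84394549e-01 -5.59801399e-04 -6.41748383e-05]
```

View pics/c1.png

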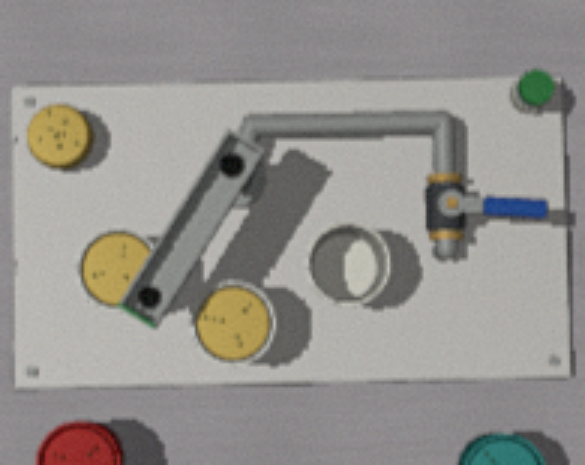

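The move was refused before anything moved (the picture is unchanged), probably because "angular" is required in each row.

carry_out([
  {"xyz": [-0.02, -0.014, 0.002], "angular": [0, 0, 0]},
  {"xyz": [-0.055, -0.037, 0.006], "angular": [0, 0, 0]},
  {"xyz": [-0.093, -0.063, 0.01], "angular": [0, 0, 0]},
  {"xyz": [-0.133, -0.09, 0.014], "angular": [0, 0, 0]},
  {"xyz": [-0.174, -0.118, 0.018], "angular": [0, 0, 0]},
  {"xyz": [-0.215, -0.145, 0.022], "angular": [0, 0, 0]},
  {"xyz": [-0.256, -0.173, 0.026], "angular": [0, 0, 0]},
  {"xyz": [-0.297, -0.201, 0.03], "angular": [0, 0, 0]},
  {"xyz": [-0.336, -0.228, 0.034], "angular": [0, 0, 0]},
  {"xyz": [-0.37, -0.25, 0.038], "angular": [0, 0, 0]},
  {"xyz": [-0.4, -0.27, 0.04], "angular": [0, 0, 0]},
  {"xyz": [-0.419, -0.282, 0.041], "angular": [0, 0, 0]},
], hand=0, grip_force=20)

```text
clock: 1.35
position: [0.5131, 0.1734, 0.1573]
ee_rot: [0.178, 0.984, -0.0, 0.0]
ft_force: [-0.2, 0.1, -0.0]
grip_width: -0.0
grasp_force: 0.0
```

carry_out([
  {"xyz": [0.003, -0.012, 0], "angular": [0, 0, 0]},
  {"xyz": [0.005, -0.02, 0], "angular": [0, 0, 0]},
  {"xyz": [0.007, -0.027, 0], "angular": [0, 0, 0]},
  {"xyz": [0.009, -0.034, 0], "angular": [0, 0, 0]},
  {"xyz": [0.012, -0.042, 0], "angular": [0, 0, 0]},
  {"xyz": [0.015, -0.05, 0], "angular": [0, 0, 0]},
  {"xyz": [0.017, -0.059, 0], "angular": [0, 0, 0]},
  {"xyz": [0.019, -0.068, 0], "angular": [0, 0, 0]},
  {"xyz": [0.021, -0.077, 0], "angular": [0, 0, 0]},
  {"xyz": [0.022, -0.086, 0], "angular": [0, 0, 0]},
  {"xyz": [0.022, -0.095, 0], "angular": [0, 0, 0]},
  {"xyz": [0.022, -0.102, 0], "angular": [0, 0, 0]},
])

```text
clock: 2.55
position: [0.4557, 0.0877, 0.1576]
ee_rot: [0.176, 0.984, 0.0, 0.0]
ft_force: [-0.0, 0.2, -0.3]
grip_width: -0.002
grasp_force: 0.0
```

Run:
```python
from h import *
rows([at(a,.13,.036) for a in (0,.1,.2,.3,.4,.5,.6,.7,.8)])
snap('top','top2')
a=cv2.imread('pics/top2.png')[165:320,225:420]; cv2.imwrite('pics/c2.png',cv2.resize(a,None,fx=3,fy=3))
```

```text
t 2.55 pos [0.4557 0.0877 0.1576] F [-0.   0.2 -0.3]
[-0.0, -0.002, 0.001]
[-0.002, -0.015, 0.001]
[-0.005, -0.028, 0.001]
[-0.009, -0.041, 0.001]
[-0.015, -0.053, 0.001]
[-0.022, -0.065, 0.001]
[-0.03, -0.076, 0.001]
[-0.039, -0.086, 0.001]
[-0.048, -0.095, 0.001]
```

View pics/c2.png

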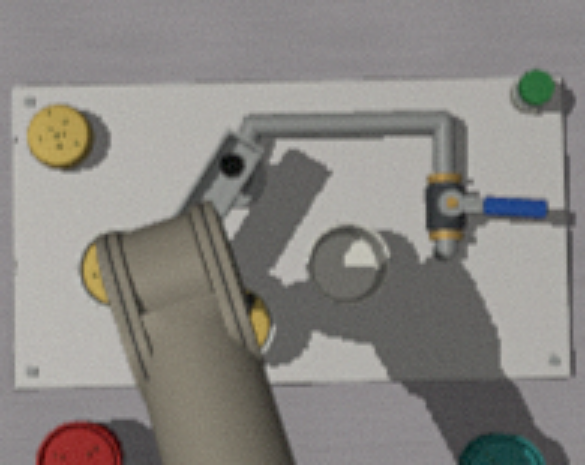

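Run:
```python
from h import *
c=snap('side','side2'); p=get_obs()['position']; print(proj(c,p),proj(pickle.load(open('top2.pkl','rb')),p))
a=c['img'][100:320,180:420,::-1]; cv2.imwrite('pics/c3.png',cv2.resize(a,None,fx=2.7,fy=2.7))
```

```text
(np.float64(281.96129097997766), np.float64(205.67869513027034)) (np.float64(290.80127173050784), np.float64(261.7363880515305))
```

View pics/c3.png

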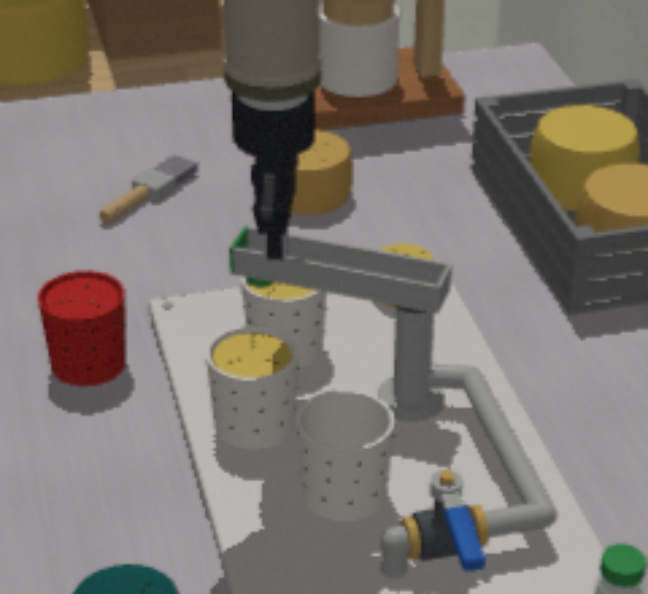

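Run:
```python
exec(open('m.py').read().split("co=")[0])
print('end R',tri((t,*T(208,353)),(s,*S(213,52))),'end L',tri((t,*T(162,325)),(s,*S(230,29))))
print('back R',tri((t,*T(351,122)),(s,*S(446,92))),'back L',tri((t,*T(308,94)),(s,*S(457,70))))
p=get_obs()['position']; c=pickle.load(open('side2.pkl','rb'))
for dz in(0,.02,.04): print(proj(c,p+[0,0,dz]))
o=get_obs(); print(o['joint_pos'].round(3),o['position'],o['ft_force'])
g=cv2.imread('pics/side2.png')[180:215,262:305].min(2); print(g[::2,::2])
d=cv2.absdiff(cv2.imread('pics/side2.png'),cv2.imread('pics/side0.png')).max(2)[185:215,260:310]; print((d[::2,::2]))
```

```text
end R (array([0.42252332, 0.13020365, 0.17861766]), np.float64(0.0005713933594973504)) end L (array([0.4449573 , 0.1644735 , 0.17820578]), np.float64(9.842772755554567e-05))
back R (array([0.59765558, 0.01679957, 0.18089286]), np.float64(0.004962403956564723)) back L (array([0.61928079, 0.04926809, 0.17919775]), np.float64(0.0030760598917756415))
(np.float64(281.96129097997766), np.float64(205.67869513027034))
(np.float64(281.83963339773464), np.float64(199.26627419661722))
(np.float64(281.7160594363025), np.float64(192.75284328230384))
[-0.606 -0.008  0.319  1.94   0.003  1.209  0.928] [0.45579528 0.08749671 0.15767101] [-0.59960628  0.17607499  0.3104083 ]
[[150 149 147 148 149 150  55  20  37  30  18  16  23  85  88  87  86  86
   86  88  85  86]
 [151 150 147 147 146 148 115  17  17  19  15  18  38  87  85  88  86  87
   87  86  87 100]
 [152 151 149 145  91 127 131  14  24  23  23  19  88 152 142 101 100  99
   97  98 150 152]
 [151 150 149 134  33  84  82  43  53  19  19  26  96 149 151 153 153 153
  152 152 153 152]
 [151 150 144  44  26  82  86  84  76  19  14  54  80  85  88
[... 2117 characters left out ...]
 2   2   5   1   3   3   3   2   3   2
    1   3   3   3   1   1   1]
 [  2   4   2   4   2   2   4   5   2   2   2   1   4   1   3   1   1   4
    0   4   3   2   2   3   3]
 [  2   4   3   2   1   3   3   3   2   2   2   2   1   2   3   3   1   2
    4   1   1   5   1   2   3]
 [  1   1   2   1   3   3   3   1   2   2   2   2   3   2   7   2   3   1
    1   1   0   3   1   2   1]
 [  2   2   2   3   4   2   1   1   3   2   4   1   1   2   6   3   4   1
    4   4   1   2   1   3   1]
 [  2   3   2   4   2   1   2   1   1   1   5   1   5   3   2   2   2   2
    1   2   1   3   4   2   3]
 [  3   2   2   2   1   2   4   3   3   5   2   1   1   2   0   1   1   2
    4   1   2   3   2   2   3]]
```

The side view shows the spout unmoved. The finger's end is visible at about (282,196), though the reported TCP projects to (282,206). So the real tip seems to be higher than reported and passed above the trough. I'll move clear of the spout to see the tip in full.

carry_out([
  {"xyz": [0, -0.01, 0], "angular": [0, 0, 0]},
  {"xyz": [0, -0.02, 0], "angular": [0, 0, 0]},
  {"xyz": [0, -0.03, 0], "angular": [0, 0, 0]},
  {"xyz": [0, -0.04, 0], "angular": [0, 0, 0]},
  {"xyz": [0, -0.05, 0], "angular": [0, 0, 0]},
  {"xyz": [0, -0.05, 0], "angular": [0, 0, 0]},
])

```text
clock: 3.25
position: [0.4382, 0.0402, 0.1577]
ee_rot: [0.177, 0.984, 0.0, 0.0]
ft_force: [-0.1, 0.3, -0.5]
grip_width: 0.0
grasp_force: 0.0
```

Run:
```python
from h import *
c=snap('side','side3'); o=get_obs(); p=o['position']; print(p,o['grip_width'],o['ft_force'])
for dz in(0,.02,.04): print(np.round(proj(c,p+[0,0,dz]),1))
w=snap('wrist','wr3'); print('wrist',np.round(proj(w,p),1),np.round(w['extrinsics'],3).tolist())
a=c['img'][130:260,220:360,::-1]; a=cv2.resize(a,(560,520)); b=cv2.resize(w['img'][:,:,::-1],(240,180))
a=cv2.copyMakeBorder(a,0,0,0,240,cv2.BORDER_CONSTANT); a[:180,560:]=b; cv2.imwrite('pics/c4.png',a)
```

```text
[0.43849962 0.04110085 0.15772115] -0.0012880318424278226 [-0.68631259  0.64862075 -0.42211714]
[279.5 216.5]
[279.4 210. ]
[279.2 203.4]
wrist [317.5 274.6] [[0.348, -0.903, -0.252, 0.374], [0.938, 0.335, 0.093, 0.065], [0.001, -0.268, 0.963, 0.333], [0.0, 0.0, 0.0, 1.0]]
```

View pics/c4.png

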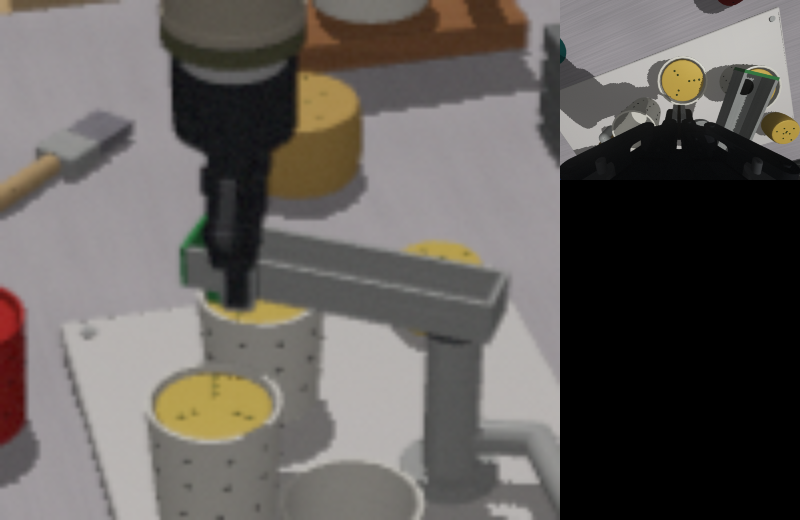

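The tip is seen at side pixel (279.5,207), which corresponds to z≈0.187 against a reported 0.158. The wrist view agrees, so the real tip is about 30 mm short of the reported TCP. I'll go back over the spout, then work 30 mm lower (reported z≈0.127).

carry_out([
  {"xyz": [0, 0, -0.015], "angular": [0, 0, 0]},
  {"xyz": [-0.002, 0.012, -0.025], "angular": [0, 0, 0]},
  {"xyz": [-0.006, 0.04, -0.025], "angular": [0, 0, 0]},
  {"xyz": [-0.012, 0.075, -0.025], "angular": [0, 0, 0]},
  {"xyz": [-0.017, 0.11, -0.025], "angular": [0, 0, 0]},
  {"xyz": [-0.022, 0.14, -0.025], "angular": [0, 0, 0]},
  {"xyz": [-0.024, 0.152, -0.02], "angular": [0, 0, 0]},
  {"xyz": [-0.024, 0.152, 0.0], "angular": [0, 0, 0]},
  {"xyz": [-0.024, 0.152, 0.02], "angular": [0, 0, 0]},
  {"xyz": [-0.024, 0.152, 0.03], "angular": [0, 0, 0]},
  {"xyz": [-0.024, 0.152, 0.03], "angular": [0, 0, 0]},
])

```text
clock: 4.45
position: [0.5128, 0.1754, 0.1262]
ee_rot: [0.176, 0.984, -0.001, -0.001]
ft_force: [-0.5, -0.0, -0.7]
grip_width: -0.002
grasp_force: 0.0
```

carry_out([
  {"xyz": [0.003, -0.012, 0], "angular": [0, 0, 0]},
  {"xyz": [0.005, -0.02, 0], "angular": [0, 0, 0]},
  {"xyz": [0.007, -0.027, 0], "angular": [0, 0, 0]},
  {"xyz": [0.009, -0.034, 0], "angular": [0, 0, 0]},
  {"xyz": [0.012, -0.042, 0], "angular": [0, 0, 0]},
  {"xyz": [0.014, -0.048, 0], "angular": [0, 0, 0]},
])

```text
clock: 5.05
position: [0.4838, 0.1352, 0.1279]
ee_rot: [0.176, 0.984, 0.0, 0.0]
ft_force: [0.8, 0.0, 0.7]
grip_width: 0.004
grasp_force: 0.6
```

Run:
```python
from h import *
def end(c):  # green end plate of trough, z~.165
    h=cv2.cvtColor(c['img'],cv2.COLOR_RGB2HSV); m=cv2.inRange(h,(45,80,40),(80,255,255)); m[:, :225]=0; m[:,395:]=0; m[:200]=0;m[300:]=0
    n,_,st,ce=cv2.connectedComponentsWithStats(m); return [(st[i][4],ce[i].round(1)) for i in range(1,n)]
for k in('top0','top2'):print(k,end(pickle.load(open(k+'.pkl','rb'))))
c=snap('top','top5'); print(end(c)); d=cv2.absdiff(c['img'],pickle.load(open('top0.pkl','rb'))['img'])
rows([at(a,.13,.036) for a in (-.2,0,.2,.4,.6,.8)])
a=c['img'][165:320,225:420,::-1]; b=snap('side','side5')['img'][130:310,210:400,::-1]
cv2.imwrite('pics/c5.png',np.hstack([cv2.resize(a,(400,318)),cv2.resize(b,(336,318))]))
```

```text
top0 [(np.int32(1), array([264., 266.])), (np.int32(16), array([271.1, 269.9]))]
top2 []
[]
t 5.1 pos [0.4833 0.1344 0.1278] F [-0.4  0.3  0.6]
[0.009, -0.028, -0.029]
[0.009, -0.055, -0.029]
[0.005, -0.082, -0.029]
[-0.005, -0.107, -0.029]
[-0.02, -0.129, -0.029]
[-0.039, -0.148, -0.029]
```

View pics/c5.png

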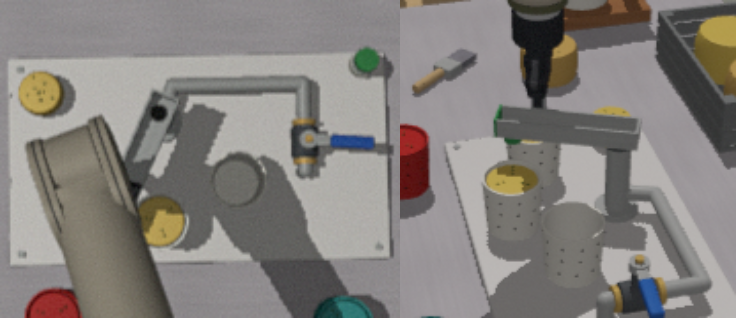

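Now the spout is turning: it has visibly swung away from its starting direction, and the finger sits behind its far wall. I'll keep pushing.

carry_out([
  {"xyz": [0.004, -0.009, 0], "angular": [0, 0, 0]},
  {"xyz": [0.007, -0.018, 0], "angular": [0, 0, 0]},
  {"xyz": [0.009, -0.027, 0], "angular": [0, 0, 0]},
  {"xyz": [0.0095, -0.036, 0], "angular": [0, 0, 0]},
  {"xyz": [0.0095, -0.045, 0], "angular": [0, 0, 0]},
  {"xyz": [0.009, -0.055, 0], "angular": [0, 0, 0]},
  {"xyz": [0.008, -0.064, 0], "angular": [0, 0, 0]},
  {"xyz": [0.006, -0.073, 0], "angular": [0, 0, 0]},
  {"xyz": [0.004, -0.082, 0], "angular": [0, 0, 0]},
  {"xyz": [0.001, -0.09, 0], "angular": [0, 0, 0]},
  {"xyz": [-0.002, -0.099, 0], "angular": [0, 0, 0]},
  {"xyz": [-0.005, -0.107, 0], "angular": [0, 0, 0]},
])

```text
clock: 6.35
position: [0.4516, 0.0328, 0.1276]
ee_rot: [0.176, 0.984, 0.0, -0.0]
ft_force: [0.7, 1.9, -0.3]
grip_width: 0.0
grasp_force: 0.6
```

```bash
cat >> h.py <<'E'
def spout_side(c):  # green end cap + outlet tube pixels in side view
    h=cv2.cvtColor(c['img'],cv2.COLOR_RGB2HSV); m=cv2.inRange(h,(50,90,25),(78,255,255)); m[330:]=0; m[:160]=0; m[:,:230]=0; m[:,395:]=0
    n,_,st,ce=cv2.connectedComponentsWithStats(m); return [(st[i].tolist(),ce[i].round(1).tolist()) for i in range(1,n) if st[i][4]>5]
def near(a): 
    b=a-.007; u=-np.array([np.cos(b),np.sin(b)]); return u
def pred(c):
    for a in np.arange(-.6,1.3,.1):
        u=near(a); e=piv+.184*u; print(round(a,1),np.round(proj(c,[*e,.165]),0),'outlet',np.round(proj(c,[*(piv+.16*u),.134]),0))
E
python3 - <<'E'
from h import *
for k in('side0','side5'): print(spout_side(pickle.load(open(k+'.pkl','rb'))))
c=snap('side','side6'); print(spout_side(c)); pred(c)
rows([at(a,.13,.036) for a in (.4,.5,.6,.7,.8,.87)])
E
```

```text
[([265, 184, 7, 10, 23], [268.5, 188.4]), ([272, 203, 8, 3, 15], [275.3, 204.1])]
[([263, 190, 5, 13, 22], [264.7, 195.3]), ([269, 208, 9, 4, 18], [272.8, 209.4])]
[([272, 221, 18, 19, 128], [277.9, 230.3])]
-0.6 [268. 191.] outlet [277. 202.]
-0.5 [266. 195.] outlet [275. 206.]
-0.4 [264. 198.] outlet [273. 209.]
-0.3 [263. 202.] outlet [273. 212.]
-0.2 [263. 206.] outlet [272. 216.]
-0.1 [263. 210.] outlet [273. 219.]
-0.0 [264. 214.] outlet [274. 223.]
0.1 [266. 218.] outlet [275. 226.]
0.2 [269. 222.] outlet [278. 230.]
0.3 [272. 226.] outlet [281. 233.]
0.4 [276. 230.] outlet [284. 236.]
0.5 [281. 233.] outlet [288. 239.]
0.6 [286. 236.] outlet [293. 242.]
0.7 [292. 239.] outlet [298. 244.]
0.8 [298. 242.] outlet [303. 247.]
0.9 [305. 244.] outlet [309. 248.]
1.0 [312. 246.] outlet [315. 250.]
1.1 [320. 247.] outlet [322. 251.]
1.2 [328. 248.] outlet [328. 252.]
t 6.4 pos [0.4515 0.0313 0.1275] F [ 0.9 -1.1  0.1]
[0.001, 0.001, -0.029]
[-0.006, -0.011, -0.029]
[-0.014, -0.022, -0.029]
[-0.023, -0.032, -0.029]
[-0.033, -0.041, -0.029]
[-0.04, -0.047, -0.029]
```

carry_out([
  {"xyz": [-0.003, -0.006, 0], "angular": [0, 0, 0]},
  {"xyz": [-0.006, -0.012, 0], "angular": [0, 0, 0]},
  {"xyz": [-0.01, -0.018, 0], "angular": [0, 0, 0]},
  {"xyz": [-0.014, -0.023, 0], "angular": [0, 0, 0]},
  {"xyz": [-0.019, -0.028, 0], "angular": [0, 0, 0]},
  {"xyz": [-0.023, -0.033, 0], "angular": [0, 0, 0]},
  {"xyz": [-0.028, -0.037, 0], "angular": [0, 0, 0]},
  {"xyz": [-0.028, -0.037, 0], "angular": [0, 0, 0]},
])

```text
clock: 7.2
position: [0.4654, -0.0119, 0.1276]
ee_rot: [0.177, 0.984, -0.0, 0.0]
ft_force: [-0.2, 0.5, 0.7]
grip_width: -0.001
grasp_force: 0.0
```

Run:
```python
from h import *
c=snap('side','side7'); t=snap('top','top7'); print(spout_side(c))
rows([at(a,.13,.036) for a in (.7,.75,.8,.85,.87,.9)])
# visible green outline; predicted end plate corners
for a in (.7,.8,.9):
    u=near(a); n=np.array([u[1],-u[0]])
    print(a,[np.round(proj(c,[*(piv+.184*u+s*.022*n),z]),1).tolist() for s in(-1,1) for z in(.15,.18)],'top:',[np.round(proj(t,[*(piv+r*u+s*.022*n),.18]),1).tolist() for s in(-1,1) for r in (.184,)])
```

```text
[([288, 232, 16, 17, 184], [295.7, 240.2])]
t 7.3 pos [ 0.4651 -0.011   0.1275] F [ 0.9 -0.1 -0.4]
[0.005, 0.003, -0.03]
[-0.0, -0.001, -0.03]
[-0.005, -0.006, -0.03]
[-0.011, -0.01, -0.03]
[-0.013, -0.012, -0.03]
[-0.016, -0.014, -0.03]
0.7 [[299.2, 247.3], [299.3, 237.3], [284.5, 240.8], [284.4, 230.9]] top: [[347.5, 259.4], [336.6, 269.0]]
0.8 [[306.2, 249.4], [306.3, 239.4], [290.3, 243.8], [290.3, 233.8]] top: [[351.3, 254.7], [341.5, 265.3]]
0.9 [[313.5, 251.1], [313.8, 241.1], [296.7, 246.4], [296.7, 236.4]] top: [[354.7, 249.6], [345.9, 261.1]]
```

carry_out([
  {"xyz": [-0.004, -0.004, 0], "angular": [0, 0, 0]},
  {"xyz": [-0.008, -0.008, 0], "angular": [0, 0, 0]},
  {"xyz": [-0.011, -0.011, 0], "angular": [0, 0, 0]},
  {"xyz": [-0.011, -0.011, 0], "angular": [0, 0, 0]},
])

```text
clock: 7.7
position: [0.4718, -0.0257, 0.1276]
ee_rot: [0.176, 0.984, -0.0, 0.0]
ft_force: [-0.4, 0.1, 0.3]
grip_width: 0.003
grasp_force: 0.0
```

Run:
```python
from h import *
c=snap('side','side8'); print(spout_side(c)); o=get_obs(); print(o['position'],o['ft_force'])
r=R.from_quat(o['ee_rot']); u=near(.87); n=np.array([u[1],-u[0],0]); print('back off 80mm',r.inv().apply(.08*n).round(3))
```

```text
[([295, 235, 16, 16, 184], [302.8, 242.7])]
[ 0.47163348 -0.0254316   0.12756396] [ 0.55809528  0.28250865 -0.79140574]
back off 80mm [ 0.075  0.028 -0.   ]
```

Green end plate is centred at side pixel (303,243), so the spout is at about 0.87 rad, on target. Now back off, rise, and cross to behind the lever.

carry_out([
  {"xyz": [0.015, 0.006, 0], "angular": [0, 0, 0]},
  {"xyz": [0.04, 0.015, 0], "angular": [0, 0, 0]},
  {"xyz": [0.05, 0.02, -0.02], "angular": [0, 0, 0]},
  {"xyz": [0.05, 0.02, -0.06], "angular": [0, 0, 0]},
  {"xyz": [0.05, 0.02, -0.1], "angular": [0, 0, 0]},
  {"xyz": [0.04, 0.01, -0.13], "angular": [0, 0, 0]},
  {"xyz": [0.01, -0.02, -0.14], "angular": [0, 0, 0]},
  {"xyz": [-0.02, -0.05, -0.14], "angular": [0, 0, 0]},
  {"xyz": [-0.055, -0.08, -0.14], "angular": [0, 0, 0]},
  {"xyz": [-0.09, -0.11, -0.14], "angular": [0, 0, 0]},
  {"xyz": [-0.125, -0.14, -0.14], "angular": [0, 0, 0]},
  {"xyz": [-0.155, -0.165, -0.14], "angular": [0, 0, 0]},
])

```text
clock: 8.95
position: [0.5605, -0.2355, 0.2675]
ee_rot: [0.176, 0.984, -0.0, 0.0]
ft_force: [0.3, 0.2, -0.3]
grip_width: -0.006
grasp_force: 0.0
```

Run:
```python
from h import *
rows([[.58,-.262,.26],[.58,-.262,.07]])
c=snap('side','side9'); t=snap('top','top9'); print(spout_side(c))
b=c['img'][180:330,240:440,::-1]; a=t['img'][165:320,225:420,::-1]
cv2.imwrite('pics/c9.png',np.hstack([cv2.resize(b,(400,300)),cv2.resize(a,(377,300))]))
```

```text
t 8.95 pos [ 0.5605 -0.2355  0.2675] F [ 0.3  0.2 -0.3]
[-0.027, -0.018, 0.008]
[-0.027, -0.018, 0.198]
[([295, 235, 17, 16, 185], [302.8, 242.6])]
```

carry_out([
  {"xyz": [-0.015, -0.01, 0.01], "angular": [0, 0, 0]},
  {"xyz": [-0.027, -0.018, 0.03], "angular": [0, 0, 0]},
  {"xyz": [-0.027, -0.018, 0.065], "angular": [0, 0, 0]},
  {"xyz": [-0.027, -0.018, 0.1], "angular": [0, 0, 0]},
  {"xyz": [-0.027, -0.018, 0.135], "angular": [0, 0, 0]},
  {"xyz": [-0.027, -0.018, 0.165], "angular": [0, 0, 0]},
  {"xyz": [-0.027, -0.018, 0.185], "angular": [0, 0, 0]},
  {"xyz": [-0.027, -0.018, 0.197], "angular": [0, 0, 0]},
  {"xyz": [-0.027, -0.018, 0.197], "angular": [0, 0, 0]},
])

```text
clock: 9.95
position: [0.5781, -0.2587, 0.0693]
ee_rot: [0.176, 0.984, 0.0, -0.001]
ft_force: [-0.1, -0.1, 0.1]
grip_width: 0.002
grasp_force: 0.0
```

```bash
cat >> h.py <<'E'
vp=np.array([.5427,-.1805])
def lv(v,off=.024,r=.08):
    d=np.array([-np.sin(v),-np.cos(v)]); t=np.array([-np.cos(v),np.sin(v)]); return [*(vp+r*d-off*t),.07]
def blue(c):
    h=cv2.cvtColor(c['img'],cv2.COLOR_RGB2HSV); m=cv2.inRange(h,(105,130,50),(125,255,255)); m[320:]=0;m[:240]=0;m[:,:290]=0;m[:,385:]=0
    return cv2.boundingRect(m)
def bpred(c):
    for v in (0,.3,.6,.9,1.2,1.45,1.57):
        d=np.array([-np.sin(v),-np.cos(v)]); q=np.array([d[1],-d[0]]); P=np.array([proj(c,[*(vp+r*d+s*.01*q),z]) for r in(.034,.102) for s in(-1,1) for z in(.103,.117)]); print(v,P.min(0).round(),np.ptp(P,0).round())
E
python3 - <<'E'
from h import *
rows([lv(v) for v in (.07,.25,.5,.75,1,1.25,1.4,1.57)])
c=snap('side','side10'); print(blue(c)); bpred(c); p=get_obs()['position']; print('tip px',np.round(proj(c,p+[0,0,.03])))
b=c['img'][180:330,240:440,::-1]; cv2.imwrite('pics/c10.png',cv2.resize(b,(800,600)))
E
```

```text
t 9.95 pos [ 0.5781 -0.2587  0.0693] F [-0.1 -0.1  0.1]
[0.015, -0.009, -0.001]
[0.028, -0.016, -0.001]
[0.048, -0.022, -0.001]
[0.069, -0.022, -0.001]
[0.089, -0.017, -0.0]
[0.108, -0.008, -0.0]
[0.118, 0.0, -0.0]
[0.127, 0.011, -0.0]
(345, 288, 15, 23)
0 [345. 286.] [18. 26.]
0.3 [340. 287.] [10. 26.]
0.6 [327. 285.] [18. 26.]
0.9 [316. 283.] [25. 24.]
1.2 [307. 280.] [29. 21.]
1.45 [303. 278.] [31. 17.]
1.57 [301. 277.] [31. 15.]
tip px [370. 302.]
```

View pics/c10.png

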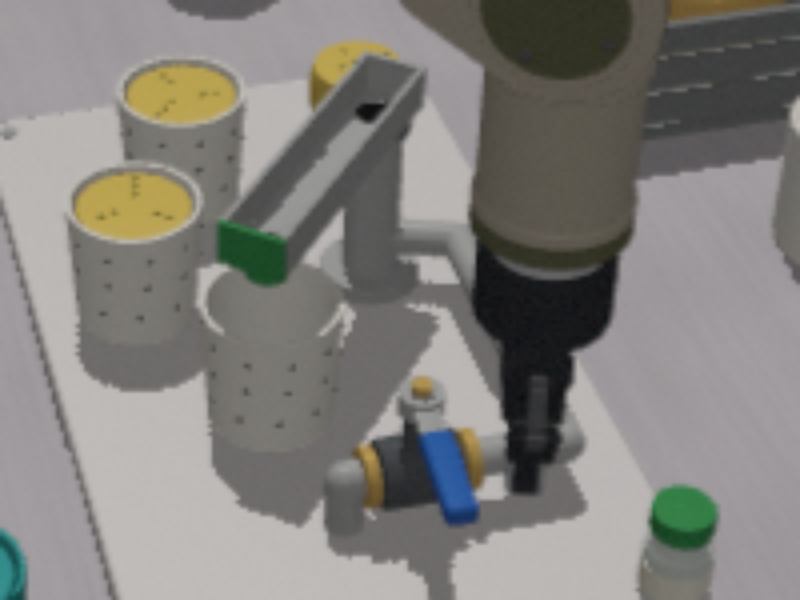

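The spout's green end, at crop (253,253), is above the empty mould. The fingertip at (525,490) stands right of the lever, still shut, as predicted. Now I push the lever.

carry_out([
  {"xyz": [0.008, -0.005, 0], "angular": [0, 0, 0]},
  {"xyz": [0.015, -0.009, 0], "angular": [0, 0, 0]},
  {"xyz": [0.022, -0.013, 0], "angular": [0, 0, 0]},
  {"xyz": [0.029, -0.016, 0], "angular": [0, 0, 0]},
  {"xyz": [0.038, -0.019, 0], "angular": [0, 0, 0]},
  {"xyz": [0.048, -0.022, 0], "angular": [0, 0, 0]},
  {"xyz": [0.058, -0.022, 0], "angular": [0, 0, 0]},
  {"xyz": [0.069, -0.022, 0], "angular": [0, 0, 0]},
  {"xyz": [0.079, -0.02, 0], "angular": [0, 0, 0]},
  {"xyz": [0.089, -0.017, 0], "angular": [0, 0, 0]},
  {"xyz": [0.098, -0.013, 0], "angular": [0, 0, 0]},
  {"xyz": [0.105, -0.01, 0], "angular": [0, 0, 0]},
])

```text
clock: 11.2
position: [0.4763, -0.232, 0.0706]
ee_rot: [0.176, 0.984, 0.0, -0.0]
ft_force: [2.6, -2.4, 0.2]
grip_width: -0.0
grasp_force: 1.4
```

Run:
```python
from h import *
rows([lv(v) for v in (1.25,1.4,1.57)]+[lv(1.57,.02)])
c=snap('side','side11'); print(blue(c),spout_side(c))
```

```text
t 11.2 pos [ 0.4763 -0.232   0.0706] F [ 2.6 -2.4  0.2]
[0.003, 0.003, 0.001]
[0.013, 0.011, 0.001]
[0.022, 0.021, 0.001]
[0.024, 0.025, 0.001]
(309, 284, 27, 16) [([295, 235, 14, 16, 164], [301.9, 242.4])]
```

carry_out([
  {"xyz": [0.004, 0.004, 0], "angular": [0, 0, 0]},
  {"xyz": [0.008, 0.007, 0], "angular": [0, 0, 0]},
  {"xyz": [0.012, 0.01, 0], "angular": [0, 0, 0]},
  {"xyz": [0.016, 0.014, 0], "angular": [0, 0, 0]},
  {"xyz": [0.019, 0.018, 0], "angular": [0, 0, 0]},
  {"xyz": [0.021, 0.021, 0], "angular": [0, 0, 0]},
  {"xyz": [0.021, 0.021, 0], "angular": [0, 0, 0]},
])

```text
clock: 11.95
position: [0.4643, -0.2049, 0.0705]
ee_rot: [0.176, 0.984, 0.0, -0.0]
ft_force: [0.7, -0.5, 0.4]
grip_width: 0.001
grasp_force: 0.4
```

Run:
```python
from h import *
rows([lv(1.57,o) for o in (.024,.022,.02,.018)])
c=snap('side','side12'); print(blue(c),spout_side(c))
```

```text
t 11.95 pos [ 0.4643 -0.2049  0.0705] F [ 0.7 -0.5  0.4]
[0.002, -0.0, 0.0]
[0.002, 0.002, 0.0]
[0.003, 0.004, 0.0]
[0.004, 0.005, 0.0]
(303, 278, 29, 13) [([295, 235, 5, 12, 52], [297.1, 240.3])]
```

carry_out([
  {"xyz": [0.0005, 0.0015, 0], "angular": [0, 0, 0]},
  {"xyz": [0.001, 0.003, 0], "angular": [0, 0, 0]},
  {"xyz": [0.001, 0.003, 0], "angular": [0, 0, 0]},
])

```text
clock: 12.3
position: [0.4642, -0.2036, 0.0705]
ee_rot: [0.176, 0.984, -0.001, -0.0]
ft_force: [-0.5, -5.2, 0.2]
grip_width: 0.002
grasp_force: 2.8
```

carry_out([
  {"xyz": [0.0005, 0.0015, 0], "angular": [0, 0, 0]},
  {"xyz": [0.0005, 0.0015, 0], "angular": [0, 0, 0]},
])

```text
clock: 12.5
position: [0.4642, -0.2033, 0.0706]
ee_rot: [0.177, 0.984, -0.001, 0.0]
ft_force: [0.1, -10.6, -1.2]
grip_width: -0.001
grasp_force: 5.0
```

The finger is on the hard stop: force has risen to about 11 N with no further motion. Now back off in -y, rise, and check.

carry_out([
  {"xyz": [-0.003, -0.009, 0], "angular": [0, 0, 0]},
  {"xyz": [-0.01, -0.028, 0], "angular": [0, 0, 0]},
  {"xyz": [-0.017, -0.047, 0], "angular": [0, 0, 0]},
  {"xyz": [-0.02, -0.055, -0.03], "angular": [0, 0, 0]},
  {"xyz": [-0.02, -0.055, -0.07], "angular": [0, 0, 0]},
  {"xyz": [-0.02, -0.055, -0.11], "angular": [0, 0, 0]},
  {"xyz": [-0.02, -0.07, -0.15], "angular": [0, 0, 0]},
  {"xyz": [-0.02, -0.1, -0.18], "angular": [0, 0, 0]},
  {"xyz": [-0.02, -0.14, -0.2], "angular": [0, 0, 0]},
  {"xyz": [-0.02, -0.18, -0.2], "angular": [0, 0, 0]},
  {"xyz": [-0.02, -0.2, -0.2], "angular": [0, 0, 0]},
  {"xyz": [-0.02, -0.2, -0.2], "angular": [0, 0, 0]},
])

```text
clock: 13.7
position: [0.4118, -0.3982, 0.2704]
ee_rot: [0.178, 0.984, -0.0, -0.0]
ft_force: [-0.3, -0.1, 0.1]
grip_width: -0.0
grasp_force: 0.0
```

Run:
```python
from h import *
c=snap('side','side13'); t=snap('top','top13'); print(blue(c),spout_side(c))
h=cv2.cvtColor(t['img'],cv2.COLOR_RGB2HSV); m=cv2.inRange(h,(105,130,50),(125,255,255)); m[:, :345]=0;m[:,420:]=0;m[:220]=0;m[290:]=0
print('top blue',cv2.boundingRect(m),cv2.countNonZero(m)); 
if m.any():
    p=np.array([plane(t,x,y,.117)[:2] for y,x in np.argwhere(m)]); d=p.mean(0)-vp; print('valve',np.arctan2(-d[0],-d[1]),d)
def md(n):
    a=cv2.absdiff(pickle.load(open(n+'0.pkl','rb'))['img'],pickle.load(open(n+'13.pkl','rb'))['img']).max(2)
    k,_,st,ce=cv2.connectedComponentsWithStats((a>40).astype('uint8')); print(n,[(st[i].tolist()) for i in range(1,k) if st[i][4]>60])
md('side');md('top')
# empty mould rim circle now from side: white board/hole dark disk centroid comparison in top view at pot foot
```

```text
(303, 278, 29, 12) [([295, 235, 15, 16, 155], [301.6, 242.4])]
top blue (373, 244, 6, 20) 115
valve 1.6055414374360275 [-0.06712353  0.00233315]
side [[102, 0, 158, 113, 6026], [121, 24, 8, 10, 61], [67, 27, 20, 18, 185], [261, 54, 20, 64, 487], [117, 58, 10, 54, 343], [275, 61, 71, 25, 858], [343, 75, 25, 60, 789], [327, 77, 18, 31, 256], [283, 87, 56, 60, 1650], [63, 117, 52, 6, 91], [265, 124, 17, 17, 129], [70, 136, 39, 12, 148], [294, 148, 16, 15, 146], [265, 153, 90, 138, 4825], [119, 158, 7, 30, 128], [139, 184, 57, 183, 4808], [46, 189, 22, 81, 570], [114, 189, 22, 66, 677], [66, 217, 36, 23, 479], [104, 220, 5, 19, 61], [303, 281, 11, 10, 91], [344, 282, 16, 29, 241], [299, 303, 21, 9, 78], [305, 319, 37, 12, 213], [346, 324, 15, 27, 217], [69, 344, 236, 136, 9537], [317, 445, 40, 35, 739]]
top [[306, 218, 21, 23, 153], [280, 221, 17, 23, 140], [322, 225, 32, 25, 309], [386, 230, 28, 10, 191], [288, 234, 33, 39, 424], [372, 237, 8, 28, 179], [28, 238, 520, 242, 17430], [382, 240, 7, 27, 158], [277, 245, 13, 24, 135], [339, 245, 16, 20, 211], [264, 248, 15, 27, 181], [165, 257, 338, 124, 6225], [325, 395, 18, 11, 91]]
```

```bash
python3 -c "
from workcell import *
print(hand_in())"
```

```text
the job is handed in; nothing more can be done
None
```

The job is handed in, with no verdict returned: the spout outlet measures over the middle of the empty mould (about 0.87 rad), the valve lever was then pushed to its hard stop (about 1.57 rad), and the arm is clear of everything.

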